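Thread the agitator spindle through the tank lid and both reels

TASK

Lift the agitator spindle out of the drip rack and thread it down through the bush in the developing tank's lid and through the cross-shaped hub holes of both film reels inside, turning it by feel under a light push until its four fins drop into each one, then lower it fully home so its collar sits flat on the bush, and let go. Never force it or let it drop, don't shove or tip the tank, and leave the stirrer, the rack and the other things on the counter as they are.

Things in the scene. Friction and masses are not known exactly. Their poses are not given: they have to be found in the camera images.
- spindle_knob (a point): centre of the round black fluted knob (32 mm diameter, 22 mm tall) topping the loose grey plastic agitator spindle (0.1 kg), which hangs upright by its collar in one of the rack's holes; grasp the knob from above at any yaw. z runs up the spindle. Downwards from here: knob ends at 11 mm, 18 mm round neck, collar from 23 to 27 mm, 18 mm round shaft from 27 to 61 mm, then see spindle_cross
- spindle_collar (a point): centre of the underside of the spindle's collar (32 mm diameter, 4 mm thick), the face that seats on the bush; 27 mm below the knob's centre, 114 mm above the tip; z up the spindle
- spindle_cross (a point): centre of the flat lower end of the spindle's cross-shaped part, 115 mm below the knob's centre: four fins, 4 mm thick, 18 mm across, running up from here for 54 mm. x and y lie along the fins, so the angle repeats every 90 degrees. Below it a round 10 mm pilot, 26 mm long, tapers over its last 5 mm to a 4 mm tip
- tank: upright stainless developing tank with a screw lid, standing loose on the counter (0.9 kg), 96 mm body, 102 mm over the lid; origin at the centre of its underside, z up. The lid's flat is 108 mm up. Inside, out of sight, two 40 mm reels turn about the tank's axis with light drag (0.015 N m) and start at any angle. Inside at the foot a flared bearing (bore 12.4 mm) takes the pilot last
- bush_mouth (a point): centre of the flat top of the guide bush on the lid, 124 mm above the tank's underside; 38 mm outside diameter, bore 20 mm, mouth flared to 27 mm in the top 3.5 mm
- hub_high (a point): on the tank's axis (fixed to the tank, does not show the reel's angle), 38 mm below bush_mouth: top of the upper reel's 7 mm thick web; its cross-shaped hole has slots 5.6 mm wide. Out of step, the fins stop here with the collar 50 mm above the bush; under a light push (3 to 6 N), turned by at most a quarter turn, they drop in; then this reel turns with the spindle
- hub_low (a point): the same for the lower reel: top of its web, 79 mm below bush_mouth on the tank's axis, same hole at its own unknown angle. Out of step, the fins stop here with the collar 9 mm above the bush until the spindle is turned (either way, at most a quarter turn) and drops in; then only these 9 mm remain until the collar is home
- rack: fixed steel drip rack: a plate 62 x 184 x 4 mm with its top 130 mm above the counter, on end panels over a white drip tray; origin under its centre on the counter, x across the plate, y along it. Two 23 mm holes lie at y = +45 and -45 mm: the spindle hangs in one, the stirrer in the other, at random
- stirrer_ball (a point): centre of the 18 mm steel ball on top of the loose stirrer (thin 8 mm rod with a small flat paddle), hung by its collar in the rack's other hole; leave it there
- spare_reel: loose black plastic reel, 82 mm diameter, 40 mm tall, standing flat; origin at the centre of its underside; leave it alone
- blower: loose red rubber bulb blower standing upright, 58 mm diameter, 105 mm tall with a thin nozzle on top; origin at the centre of its underside; leave it alone
- funnel: loose yellow funnel standing on its wide rim, spout up, 86 mm diameter, 78 mm tall; origin at the centre of its rim on the counter; leave it alone
Things that resemble listed ones, but are neither listed nor needed, are in the scene too. What is shaped like the part that bears spindle_knob but orange is not meant.

How it is judged:
By the outcome, as a careful person would: the job done as asked, in the order asked, and still so for the second after the job is handed in, with the robot touching nothing.
It also fails if it takes over 72 s, if anything falls off the work surface, if the arm or the gripper's body presses on something with over 40 N, if the wrist force passes 120 N, or if a joint passes its speed limit or range.

ROBOT

A 6-joint arm with a two-finger parallel gripper is mounted at the origin on the work surface. World frame = base frame: x ahead of the robot, y to its left, z up, the work surface at z = 0. Lengths are in m, angles in degrees, forces in N, time in s.
With the tool pointing down it reaches from about 0.225 to 0.875 m from the base axis. Payload 3.4 kg.
Tool frame: the origin (TCP) lies at the very end of the fingers, on their centre line; the grasp point (between the pads) lies 19 mm behind it (bot.grip_point_offset is the z of the grasp point in the tool frame, in m); z points along the fingers, x is the direction in which the jaws open and shut, and the axes are right-handed (so a half turn about z gives the same grasp; the last joint's range is limited). The gripper opens to 85 mm and grips with 20 to 120 N. Pads are 22 mm wide; open, the fingers measure 114 mm over their backs; the gripper's body (76 mm by 85 mm) begins 54 mm behind the grasp point. The pads swing forward as they close: fully open they stand 13 mm farther back than shut.
Start: joints at [62.853, 15.808, 86.224, -0, 77.962, -6.933], TCP at [0.199, 0.54, 0.231] pointing down, gripper open.
Joint ranges: [-165.64, 165.64], [-43.16, 119.46], [12.63, 154.43], [-67.54, 247.53], [6.08, 155.33], [-154.97, 154.97]. Speed limits (degrees/s): [147.25, 147.25, 180, 180, 180, 180].

INTERFACE

Orientations are given as a 3x3 rotation matrix whose columns are the frame's x, y, z axes.
In Python, from bench import bot, viewer gives the robot as it stands. The module is installed in compiled form; this text tells all that it offers.
- The arm moves only by the tool move_arm, never from a script. Its argument "deltas" is a list of rows, each a list of 7 numbers: the shift along the tool's x, y, z in units of 40 mm (1.0 is 40 mm), then the turn, a rotation vector about the tool's x, y, z in units of 5 degrees (1.0 is 5 degrees), then the gripper's target within -1 to 1 (fully open at 1, half-way at 0, shut at -1). In form: [[dx, dy, dz, ax, ay, az, gripper], ...]. A call has 1 to 8 rows; each row shifts and turns the commanded pose from where the row before left it, along the tool's axes as they then stand; what a row does not reach is not made up. A row lasts 1/12 s, in which the tool goes at most 41.7 mm and 7.16 degrees, less where a joint would pass 70% of its speed; a pose out of reach is approached as far as the arm can. A call is refused whole if a number of a shift passes 1 or a number of a turn 1, either way. A call with a gripper value outside its range is refused whole. The fingers move at their own pace and stop on an object; "squeeze" is the grip in N (left out, the last holds). Time passes only in rows, so rows that do not move let the fingers close. It gives the time, the measured TCP pose, the force and the opening at its end, in the units of the state.
- bot.read_state(): the state, without advancing time (a new reading comes with each control period).
- viewer.capture(name): name is "side" or "top" or "wrist"; returns the picture (420x560x3 uint8, red, green, blue); there is no depth.
- viewer.calibration(name): a dict with "K" (3x3 intrinsics, pixels), "dist" ([k1, k2, p1, p2, k3] as OpenCV has them; the pictures are not rectified), "cam_to_world" (4x4, takes a point from camera to world coordinates). Camera axes: x right, y up, looking along -z (the intrinsics and any distortion apply to the point x, -y, -z); pixel columns grow to the right and rows downward; lengths in m; the calibration is good to about 2 mm. A picture is of the moment at which its call begins: read the wrist's pose just before it. calibration takes no time and is no camera call; for the wrist camera it gives the pose at the moment of the call.
- bot.job_done(): hands the job in, once; it reports no verdict.
Trained networks look in the newest picture that a camera, given by its name, has taken for a name from the list of things; names that differ only in an ending like _2 or _b are one class to them, and where a whole thing is asked for, a point or a joint stands for the part that bears it (a point fixed in the world has none). Each returns a list of dicts, best first, with "conf" (0 to 1); they miss things now and then, are a little off and sometimes report something else, mostly with a low value. They report only what shows in the picture. A call takes as long as a camera call. They do not tell look-alikes from the thing itself.
- viewer.look_for(query, camera): "rect" ([left, top, right, bottom] in pixels, round what is visible of it).
The state is a dict: "t": time; "qpos": joint angles; "qd": joint speeds; "tau": joint torques, N m; "ee_pos": TCP position; "orientation": TCP orientation; "force": force on the tool from outside, world axes, zero at the start; "moment": the same for the moment, N m; "gripper_width": opening from 0.0 (shut) to 1.0 (fully open).
Only numpy, scipy, OpenCV 4.12 (cv2) and the standard library are available. Lean on these libraries where they do the work, as an engineer would, in place of code of your own. Each camera call takes 0.05 s, during which the arm holds its last target.

## Working session

There is one attempt and no reset: what is moved stays moved. The work goes in short steps, Python scripts to look and compute and a tool call to move; the robot and the scene stay as the last step left them, time stands still between calls to the robot, and variables do not carry over. Pictures are saved under pics/ and viewed, and the job is handed in when it is done.

Besides the shell and the picture viewer there is one more tool, called after ">>>" by a JSON object that holds its "method" and its "body", one argument or row to a line. move_arm: Moves the arm, as the interface text tells. Its arguments: {"type":"object","properties":{"deltas":{"type":"array","items":{"type":"array","items":{"type":"number"}}},"squeeze":{"type":"number"}},"required":["deltas"]}

```bash
mkdir -p pics; cat > h.py <<'E'
import numpy as np, cv2
from bench import bot, viewer
def snap(n,f):
    im=viewer.capture(n); cv2.imwrite('pics/'+f,im[:,:,::-1]); return im
def ray(n,uv,cal=None):
    c=cal or viewer.calibration(n); K=np.array(c['K']);d=np.array(c['dist']);T=np.array(c['cam_to_world'])
    p=cv2.undistortPoints(np.array([[uv]],float),K,d)[0,0]
    return T[:3,3],T[:3,:3]@np.array([p[0],-p[1],-1.])
def atz(n,uv,z,cal=None):
    o,d=ray(n,uv,cal); return o+d*(z-o[2])/d[2]
def proj(n,P,cal=None):
    c=cal or viewer.calibration(n); K=np.array(c['K']);d=np.array(c['dist']);T=np.array(c['cam_to_world'])
    q=(np.atleast_2d(P)-T[:3,3])@T[:3,:3]; q=q*[1,-1,-1]
    return cv2.projectPoints(q.reshape(-1,1,3),np.zeros(3),np.zeros(3),K,d)[0][:,0]
def tri(rs):
    A=np.zeros((3,3));b=np.zeros(3)
    for o,d in rs:
        d=d/np.linalg.norm(d);M=np.eye(3)-np.outer(d,d);A+=M;b+=M@o
    return np.linalg.solve(A,b)
E
python3 - <<'E'
from h import *
np.set_printoptions(precision=4,suppress=True)
s=bot.read_state();print(s)
for c in ['side','top','wrist']:
    snap(c,c+'0.png')
    k=viewer.calibration(c);print(c,np.array(k['cam_to_world'])[:3].round(3).tolist(),np.array(k['K'])[0,0])
    for q in ['spindle_knob','tank','bush_mouth','stirrer_ball','rack']:
        for r in viewer.look_for(q,c)[:3]: print(c,q,r['conf'],np.round(r['rect'],1))
E
```

```text
{'t': 0.0, 'qpos': array([62.8545, 15.8473, 86.2948, -0.0006, 77.9613, -6.9327]), 'qd': array([-0.    , -0.0695, -0.0863, -0.0141, -0.1348,  0.0653]), 'tau': array([ -0.0013, -41.6782, -24.5805,  -0.0003,   0.011 ,  -0.    ]), 'ee_pos': array([0.1984, 0.5391, 0.2304]), 'orientation': array([[ 0.3455,  0.9384, -0.0008],
       [ 0.9384, -0.3455, -0.0016],
       [-0.0018, -0.0002, -1.    ]]), 'force': array([ 0.5095,  0.1034, -0.4972]), 'moment': array([ 0.0125, -0.0175, -0.0389]), 'gripper_width': 1.0021612486260725}
side [[0.772, 0.403, -0.491, 0.105], [-0.635, 0.501, -0.588, -0.646], [0.009, 0.766, 0.643, 0.781]] 532.674899431329
side spindle_knob 0.9 [325.9 264.6 346.2 334. ]
side spindle_knob 0.86 [357.4 321.1 391.5 386.4]
side spindle_knob 0.76 [276.3 316.  297.4 382.2]
side tank 0.95 [156.8 185.  210.4 257.1]
side bush_mouth 0.81 [156.  186.5 212.8 252.9]
side stirrer_ball 0.67 [303.  243.9 316.2 298.3]
side rack 0.76 [275.5 233.4 364.5 369.4]
top [[-0.009, 0.998, -0.066, 0.55], [-1.0, -0.01, -0.007, -0.041], [-0.008, 0.066, 0.998, 0.897]] 422.1387167090981
top spindle_knob 0.84 [396.2 288.7 430.3 313.5]
top spindle_knob 0.8 [369.2 280.3 400.2 303.4]
top spindle_knob 0.76 [398.3 224.  422.  244.8]
top tank 0.94 [174.5 240.  231.9 292.6]
top bush_mouth 0.87 [173.4 240.4 234.2 292.5]
top stirrer_ball 0.53 [349.5 215.9 365.9 233.4]
top stirrer_ball 0.43 [397.  223.9 421.2 244.8]
top rack 0.55 [318.9 200.2 432.8 257. ]
wrist [[0.347, -0.9, -0.265, 0.131], [0.938, 0.332, 0.098, 0.564], [0.0, -0.283, 0.959, 0.375]] 335.50511554083596
```

View pics/side0.png

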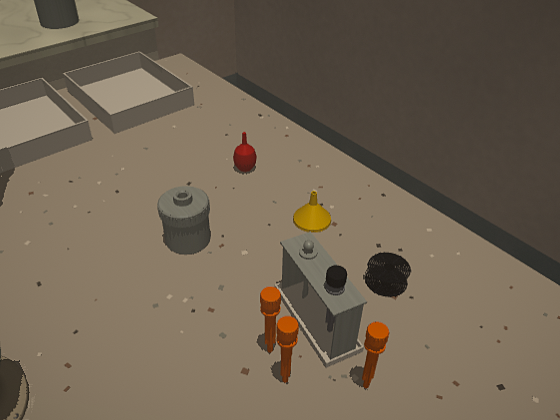

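View pics/top0.png

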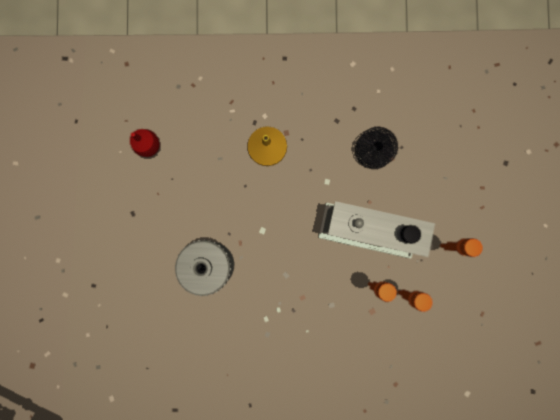

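```bash
python3 - <<'E'
import cv2
a=cv2.imread('pics/side0.png')[220:400,260:410];b=cv2.imread('pics/top0.png')[190:320,310:440]
a=cv2.resize(a,None,fx=3,fy=3,interpolation=2);b=cv2.resize(b,None,fx=2.6,fy=2.6,interpolation=2)
import numpy as np
c=np.zeros((540,790,3),'uint8');c[:540,:450]=a;c[:338,452:790]=b
cv2.imwrite('pics/crop0.png',c)
E
```

```text
(no output)
```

View pics/crop0.png

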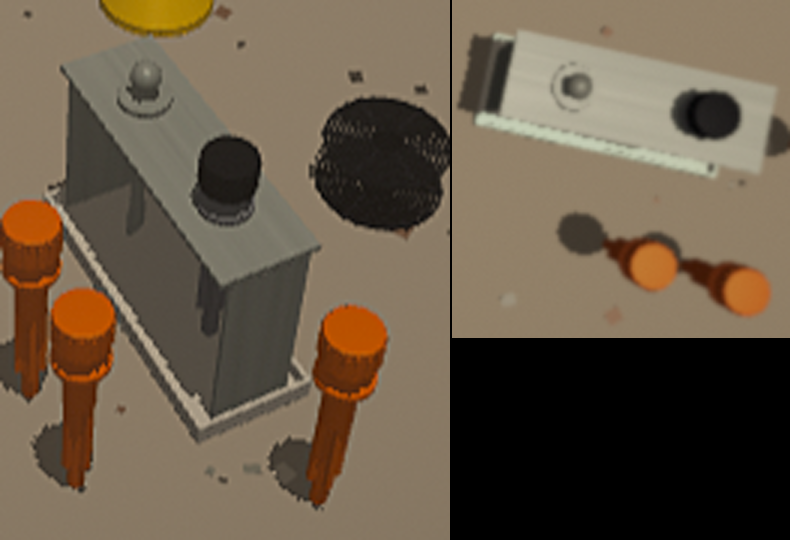

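The black knob is at side (336,275) and top (411,234). Its look-alikes are the orange spindles at side (271,300), (288,330) and (376,335); the spare reel at (387,273) is also black. By the description I choose the black knob in the rack hole, and the crop confirms it. The tank is at side (185,220) and top (203,267).

```bash
python3 - <<'E'
from h import *
np.set_printoptions(precision=4,suppress=True)
a=cv2.imread('pics/side0.png')[170:260,140:230];b=cv2.imread('pics/top0.png')[225:305,160:245]
c=np.zeros((450,800,3),'uint8');c[:360,:360]=cv2.resize(a,None,fx=4,fy=4,interpolation=2);b=cv2.resize(b,None,fx=4,fy=4,interpolation=2);c[:320,400:740]=b
cv2.imwrite('pics/crop1.png',c)
# knob
img=cv2.imread('pics/top0.png')
print('knob tri',tri([ray('top',(410.8,233.8)),ray('side',(336.7,271.7))]), atz('top',(410.8,233.8),.168),atz('side',(336.7,271.7),.168))
print('tank tri',tri([ray('top',(202,268)),ray('side',(182.5,194.5))]), atz('top',(202,268),.124),atz('side',(182.5,194.5),.124))
for uv in [(387,292),(423,302),(472,248)]: print('orange',atz('top',uv,.15))
print('ball',atz('top',(359,224),.15),atz('side',(308,245),.15))
for uv in [(376,148),(267,146),(145,142)]: print(atz('top',uv,.04))
E
```

```text
knob tri [ 0.5579 -0.2607  0.1651] [ 0.5565 -0.2587  0.168 ] [ 0.5573 -0.2634  0.168 ]
tank tri [0.499  0.1084 0.1239] [0.4983 0.1088 0.124 ] [0.4995 0.1076 0.124 ]
orange [ 0.4557 -0.2197  0.15  ]
orange [ 0.4381 -0.2815  0.15  ]
orange [ 0.5309 -0.3697  0.15  ]
ball [ 0.5748 -0.1736  0.15  ] [ 0.5766 -0.1763  0.15  ]
[ 0.7337 -0.2312  0.04  ]
[ 0.7405 -0.0079  0.04  ]
[0.7514 0.2429 0.04  ]
```

View pics/crop1.png

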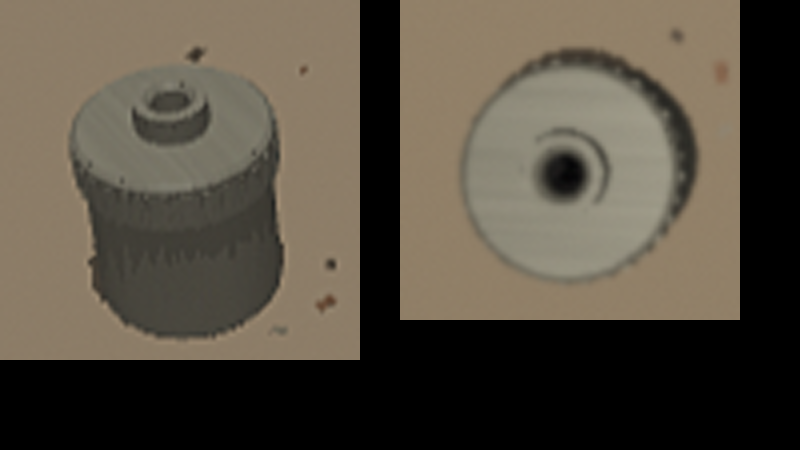

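>>> {"method": "move_arm", "body": {
  "deltas": [
    [-0.475,0.66,-0.08,0,0,0,1],
    [-0.475,0.66,-0.08,0,0,0,1],
    [-0.475,0.66,-0.08,0,0,0,1],
    [-0.475,0.66,-0.08,0,0,0,1],
    [-0.475,0.66,-0.08,0,0,0,1],
    [-0.475,0.66,-0.08,0,0,0,1],
    [-0.475,0.66,-0.08,0,0,0,1],
    [-0.475,0.66,-0.08,0,0,0,1]
  ]
}}

```text
t: 1.57
ee_pos: [0.345, 0.3227, 0.2573]
orientation: [[0.345, 0.939, 0.001], [0.939, -0.345, 0.0], [0.001, 0.0, -1.0]]
force: [0.8, 0.4, -0.2]
gripper_width: 1.003
```

>>> {"method": "move_arm", "body": {
  "deltas": [
    [-0.475,0.66,-0.08,0,0,0,1],
    [-0.475,0.66,-0.08,0,0,0,1],
    [-0.475,0.66,-0.08,0,0,0,1],
    [-0.475,0.66,-0.08,0,0,0,1],
    [-0.475,0.66,-0.08,0,0,0,1],
    [-0.475,0.66,-0.08,0,0,0,1],
    [-0.475,0.66,-0.08,0,0,0,1],
    [-0.475,0.66,-0.08,0,0,0,1]
  ]
}}

```text
t: 2.23
ee_pos: [0.4907, 0.1069, 0.2829]
orientation: [[0.346, 0.938, 0.001], [0.938, -0.346, 0.0], [0.0, 0.0, -1.0]]
force: [0.4, 0.9, -0.5]
gripper_width: 1.0
```

>>> {"method": "move_arm", "body": {
  "deltas": [
    [0,0,0,0,0,0,1],
    [0,0,0,0,0,0,1],
    [0,0,0,0,0,0,1]
  ]
}}

```text
t: 2.48
ee_pos: [0.4897, 0.1085, 0.2823]
orientation: [[0.346, 0.938, -0.001], [0.938, -0.346, 0.001], [0.0, -0.001, -1.0]]
force: [0.3, -0.4, 0.3]
gripper_width: 0.998
```

```bash
python3 - <<'E'
from h import *
np.set_printoptions(precision=4,suppress=True)
s=bot.read_state();print(s['ee_pos'],s['orientation'],s['qpos'])
import json
k=viewer.calibration('wrist'); snap('wrist','w1.png')
json.dump({a:np.array(b).tolist() for a,b in k.items()},open('w1.json','w'))
for q in ['bush_mouth','tank']: print(viewer.look_for(q,'wrist')[:2])
print(proj('wrist',[[.4985,.1085,.124],[.4985,.1085,.108]],k))
E
```

```text
[0.4897 0.1085 0.2823] [[ 0.3461  0.9382 -0.0009]
 [ 0.9382 -0.3461  0.0007]
 [ 0.0003 -0.001  -1.    ]] [  4.5115   7.9428  89.3877   0.0427  82.7153 -65.243 ]
[{'rect': [226.6, 129.8, 330.4, 236.6], 'conf': 0.76}]
[{'rect': [227.8, 131.5, 331.3, 237.5], 'conf': 0.95}]
[[276.2594 193.0757]
 [276.0814 188.8395]]
```

View pics/w1.png

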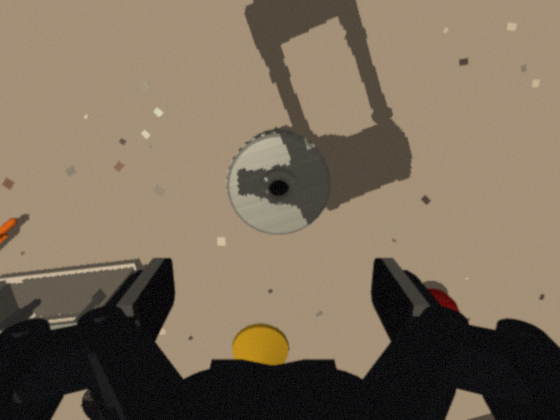

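```bash
python3 - <<'E'
import cv2
a=cv2.imread('pics/w1.png')[125:240,220:340]
cv2.imwrite('pics/crop2.png',cv2.resize(a,None,fx=5,fy=5,interpolation=2))
E
```

```text
(no output)
```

View pics/crop2.png

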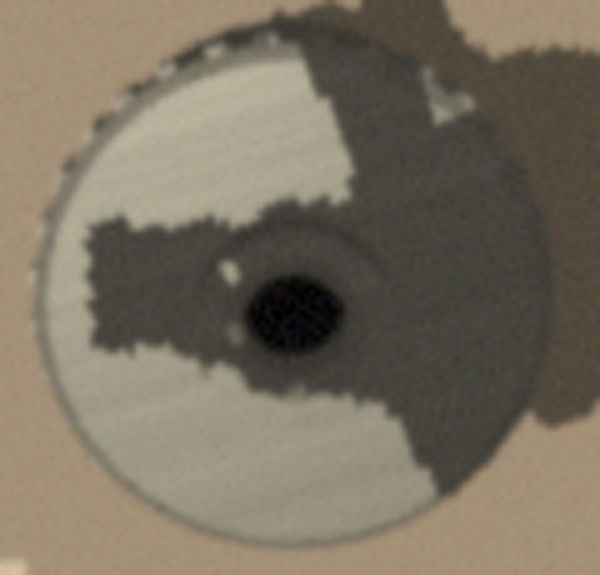

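The lid centre is at about (279,184) in the wrist picture, a few mm from where the top and side cameras put it. I'll compare the cameras again over the knob.

>>> {"method": "move_arm", "body": {
  "deltas": [
    [-0.806,0.477,-0.02,0,0,0,1],
    [-0.806,0.477,-0.02,0,0,0,1],
    [-0.806,0.477,-0.02,0,0,0,1],
    [-0.806,0.477,-0.02,0,0,0,1],
    [-0.806,0.477,-0.02,0,0,0,1],
    [-0.806,0.477,-0.02,0,0,0,1],
    [-0.806,0.477,-0.02,0,0,0,1],
    [-0.806,0.477,-0.02,0,0,0,1]
  ]
}}

```text
t: 3.3
ee_pos: [0.5442, -0.1868, 0.2891]
orientation: [[0.344, 0.939, 0.0], [0.939, -0.344, 0.0], [0.0, 0.0, -1.0]]
force: [-0.0, -0.1, 0.2]
gripper_width: 0.998
```

>>> {"method": "move_arm", "body": {
  "deltas": [
    [-0.806,0.477,-0.02,0,0,0,1],
    [-0.806,0.477,-0.02,0,0,0,1],
    [0,0,0,0,0,0,1],
    [0,0,0,0,0,0,1],
    [0,0,0,0,0,0,1]
  ]
}}

```text
t: 3.72
ee_pos: [0.5576, -0.2586, 0.2902]
orientation: [[0.345, 0.939, -0.001], [0.939, -0.345, 0.002], [0.001, -0.001, -1.0]]
force: [0.0, 1.0, -0.1]
gripper_width: 0.998
```

```bash
python3 - <<'E'
from h import *
np.set_printoptions(precision=4,suppress=True)
s=bot.read_state();print(s['ee_pos'],s['orientation'][0],s['qpos'],s['force'])
import json
k=viewer.calibration('wrist'); im=snap('wrist','w2.png')
json.dump({a:np.array(b).tolist() for a,b in k.items()},open('w2.json','w'))
for q in ['spindle_knob','stirrer_ball']: print([(r['conf'],np.round(r['rect'],1)) for r in viewer.look_for(q,'wrist')[:4]])
print(proj('wrist',[[.5575,-.2605,.168],[.5575,-.2605,.157],[.5757,-.175,.15]],k))
E
```

```text
[ 0.5576 -0.2586  0.2902] [ 0.3446  0.9387 -0.0008] [ -31.4005   17.9108   74.9451    0.0552   87.2293 -101.2432] [ 0.0106  1.0428 -0.0661]
[(0.89, array([176.6,  80.9, 212.9, 205.8])), (0.74, array([159.5,  58. , 268. , 154.2])), (0.62, array([250.1, 169.7, 290.1, 214.9])), (0.58, array([138.9,  41.6, 182.4, 169.1]))]
[(0.6, array([349.9, 155.8, 387.4, 189.5])), (0.19, array([460.4, 194.9, 538.8, 257. ]))]
[[270.7797 195.3293]
 [270.8302 191.9112]
 [371.2288 175.7997]]
```

View pics/w2.png

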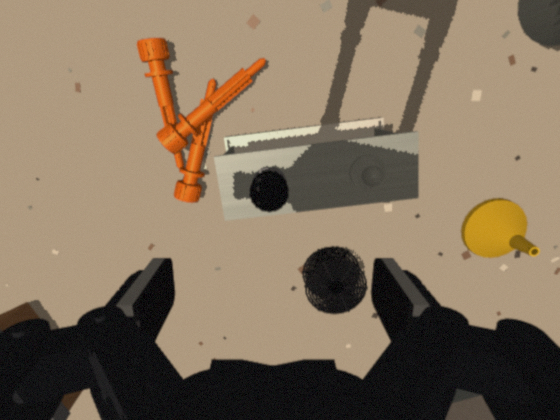

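```bash
python3 - <<'E'
from h import *
snap('side','side2.png');snap('top','top2.png')
a=cv2.imread('pics/w2.png')[150:225,210:300]
c=np.zeros((450,1000,3),'uint8')
cv2.imwrite('pics/crop3.png',cv2.resize(a,None,fx=6,fy=6,interpolation=2))
E
```

```text
(no output)
```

View pics/side2.png

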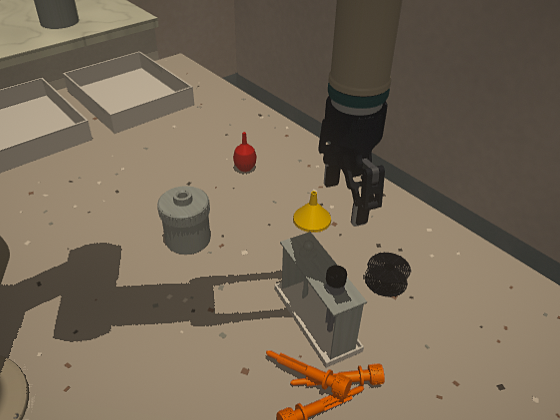

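View pics/crop3.png

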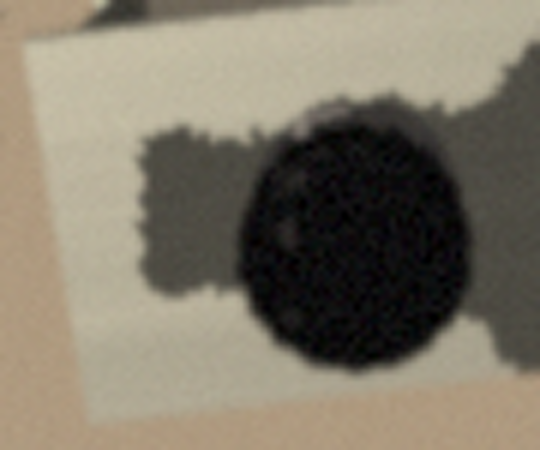

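The orange decoys have fallen over by themselves: they stood on their tips, and I was never within 10 cm of them. The knob is still in place at side (336,275), and in the wrist crop it is at (269,192). Next I check the wrist calibration against the fingertips.

```bash
python3 - <<'E'
from h import *
import json
np.set_printoptions(precision=2,suppress=True)
k=json.load(open('w2.json'));print(np.array(k['K']),k['dist'])
s=bot.read_state();R=s['orientation'];t=s['ee_pos']
for z in [-.013]:
  for x in [-.0425,.0425]:
    for y in [-.011,.011]:
      print(x,y,z,proj('wrist',[t+R@np.array([x,y,z])],k)[0])
a=cv2.imread('pics/w2.png')[240:340,100:450]
a=np.clip(a.astype(float)*2.5,0,255).astype('uint8')
cv2.imwrite('pics/crop4.png',cv2.resize(a,None,fx=2.2,fy=2.2,interpolation=2))
T=np.eye(4);T[:3,:3]=R;T[:3,3]=t
np.set_printoptions(precision=4,suppress=True)
print(np.linalg.inv(T)@np.array(k['cam_to_world']))
k=json.load(open('w1.json'))
print('tank wrist',atz('wrist',(279.2,184),.108,k),atz('wrist',(278.8,187.8),.1205,k))
k=json.load(open('w2.json'))
print('knob wrist',atz('wrist',(269.2,192.2),.168,k))
E
```

```text
[[335.51   0.   272.56]
 [  0.   335.51 201.23]
 [  0.     0.     1.  ]] [0.001694556584863497, 0.0, 0.0, 0.0, 0.0]
-0.0425 -0.011 -0.013 [173.23 254.55]
-0.0425 0.011 -0.013 [177.49 300.25]
0.0425 -0.011 -0.013 [374.58 254.08]
0.0425 0.011 -0.013 [370.42 299.79]
[[ 1.      0.0023 -0.0003 -0.0006]
 [ 0.0021 -0.9596 -0.2813 -0.0724]
 [-0.001   0.2813 -0.9596 -0.1426]
 [ 0.      0.      0.      1.    ]]
tank wrist [0.495 0.113 0.108] [0.4954 0.1122 0.1205]
knob wrist [ 0.5546 -0.2608  0.168 ]
```

View pics/crop4.png

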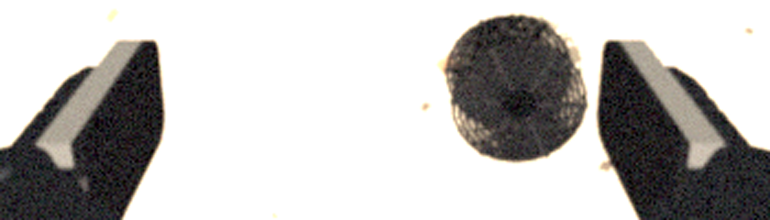

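>>> {"method": "move_arm", "body": {
  "deltas": [
    [-0.07,-0.02,0.5,0,0,0,1],
    [0,0,0.6,0,0,0,1],
    [0,0,0.6,0,0,0,1],
    [0,0,0.5,0,0,0,1],
    [0,0,0.25,0,0,0,1],
    [0,0,0,0,0,0,1],
    [0,0,0,0,0,0,1],
    [0,0,0,0,0,0,1]
  ]
}}

```text
t: 4.63
ee_pos: [0.5569, -0.2627, 0.1941]
orientation: [[0.345, 0.939, 0.003], [0.939, -0.345, -0.001], [-0.0, 0.003, -1.0]]
force: [0.2, 0.5, 0.4]
gripper_width: 0.998
```

```bash
python3 - <<'E'
from h import *
np.set_printoptions(precision=4,suppress=True)
s=bot.read_state();print(s['ee_pos'],s['orientation'][0],s['orientation'][:,2],s['force'])
import json
k=viewer.calibration('wrist'); im=snap('wrist','w3.png')
json.dump({a:np.array(b).tolist() for a,b in k.items()},open('w3.json','w'))
a=im[180:330,150:400][:,:,::-1].astype(float)
a=np.clip(a*2,0,255).astype('uint8')
cv2.imwrite('pics/crop5.png',cv2.resize(a,None,fx=3.2,fy=3.2,interpolation=2))
R=s['orientation'];t=s['ee_pos']
print(proj('wrist',[[.556,-.261,.168],t+R@[0,0,0.168*-1+t[2]],t+R@[-.0425,-.011,-.016],t+R@[.0425,-.011,-.016]],k))
E
```

```text
[ 0.5569 -0.2627  0.1941] [0.3452 0.9385 0.0025] [ 0.0025 -0.0014 -1.    ] [0.2039 0.4756 0.3916]
[[275.7764 238.3496]
 [273.3931 240.9553]
 [171.4014 256.6791]
 [375.8569 256.4876]]
```

View pics/crop5.png

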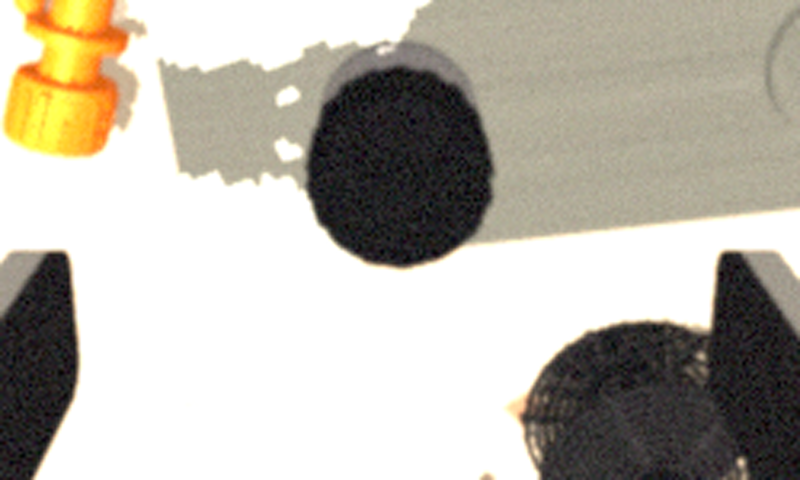

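>>> {"method": "move_arm", "body": {
  "deltas": [
    [0.02,-0.09,0.3,0,0,0,1],
    [0,0,0.4,0,0,0,1],
    [0,0,0.2,0,0,0,1],
    [0,0,0,0,0,0,1],
    [0,0,0,0,0,0,1]
  ]
}}

```text
t: 5.1
ee_pos: [0.5531, -0.2606, 0.157]
orientation: [[0.346, 0.938, 0.0], [0.938, -0.346, -0.0], [-0.0, 0.001, -1.0]]
force: [-0.1, 0.5, 0.5]
gripper_width: 1.002
```

```bash
cat > w.py <<'E'
from h import *
import sys,json
np.set_printoptions(precision=4,suppress=True)
n=sys.argv[1]
s=bot.read_state();print(s['t'],s['ee_pos'],s['orientation'][0],s['orientation'][:,2],s['force'],s['qpos'][5])
k=viewer.calibration('wrist'); im=snap('wrist','%s.png'%n)
json.dump({a:np.array(b).tolist() for a,b in k.items()},open('%s.json'%n,'w'))
a=im[180:330,150:400][:,:,::-1].astype(float)
a=np.clip(a*2,0,255).astype('uint8')
cv2.imwrite('pics/%sc.png'%n,cv2.resize(a,None,fx=3.2,fy=3.2,interpolation=2))
R=s['orientation'];t=s['ee_pos']
print(proj('wrist',[t+R@[0,0,0.168*-1+t[2]],t+R@[-.0425,-.011,-.016],t+R@[.0425,-.011,-.016]],k))
E
python3 w.py w4
```

```text
5.1 [ 0.5531 -0.2606  0.157 ] [0.3456 0.9384 0.0005] [ 0.0005 -0.0002 -1.    ] [-0.1382  0.5099  0.517 ] -101.53313156047908
[[273.5481 274.4151]
 [171.352  256.6465]
 [375.8232 256.4589]]
```

View pics/w4c.png

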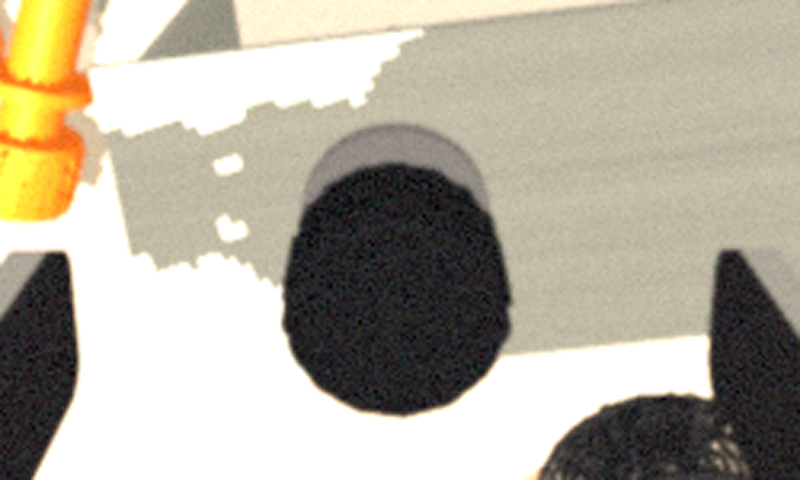

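```bash
python3 - <<'E'
from h import *
import json
from scipy.optimize import least_squares
k=json.load(open('w4.json'))
T=np.array(k['cam_to_world'])
th=np.linspace(0,2*np.pi,180)
def ext(p):
    c=np.c_[p[0]+p[2]*np.cos(th),p[1]+p[2]*np.sin(th),np.full(180,p[3] if len(p)>3 else .168)]
    q=proj('wrist',c,k); return np.array([q[:,0].min(),q[:,0].max(),q[:,1].max()])
obs=np.array([150+285/3.2,150+512/3.2,180+413/3.2])
print(obs,ext([.5531,-.2606,.016]))
r=least_squares(lambda p:ext(p)-obs,[.5531,-.2606,.016],x_scale=.001,diff_step=1e-4);print(r.x)
X=np.array([[.3456,.9384],[.9384,-.3456]])
print(X@(r.x[:2]-[.5531,-.2606]))
E
```

```text
[239.0625 310.     309.0625] [237.13944937 310.03212423 306.03327538]
[ 0.55507364 -0.26088367  0.01562961]
[0.0004159 0.0019501]
```

>>> {"method": "move_arm", "body": {
  "deltas": [
    [0.01,0.025,0.2,0,0,0,1],
    [0,0,0.2,0,0,0,1],
    [0,0,0,0,0,0,0],
    [0,0,0,0,0,0,-0.2],
    [0,0,0,0,0,0,-0.4],
    [0,0,0,0,0,0,-1],
    [0,0,0,0,0,0,-1],
    [0,0,0,0,0,0,-1]
  ],
  "squeeze": 40
}}

```text
t: 5.82
ee_pos: [0.5543, -0.2606, 0.1409]
orientation: [[0.346, 0.938, 0.001], [0.938, -0.346, -0.001], [-0.0, 0.001, -1.0]]
force: [0.3, 0.4, 1.7]
gripper_width: 0.362
```

```bash
python3 w.py w5;python3 -c "
from bench import bot
print(bot.read_state()['gripper_width'])"
```

```text
5.8167 [ 0.5543 -0.2606  0.1409] [0.3455 0.9384 0.0009] [ 0.0009 -0.0005 -1.    ] [0.3214 0.4081 1.6852] -101.47918760372683
[[273.698  294.5157]
 [171.3889 256.6878]
 [375.8544 256.486 ]]
0.3592395485341052
```

View pics/w5c.png

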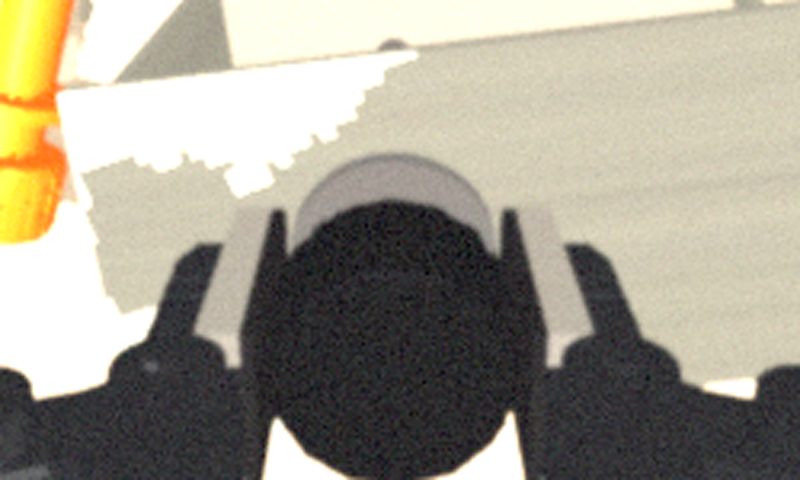

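```bash
python3 - <<'E'
from h import *
import json
k=json.load(open('w5.json'));s=bot.read_state();R=s['orientation'];t=s['ee_pos']
c=lambda P:(proj('wrist',[t+R@np.array(P)],k)[0]-[150,180])*3.2
for z in(0,-.003):print('pad corner',z,c([-.016,-.011,z]),c([.016,-.011,z]))
for e in (-.002,0,.002): print(e,'knob bottom front',c([0,-.016+e,t[2]-.146]),'collar top front',c([0,-.016+e,t[2]-.134]),'ctop', c([0,-.016+e,t[2]-.134]),'knob top back',c([0,.016+e,t[2]-.168]))
E
```

```text
pad corner 0 [284.0693833  196.21265863] [505.93775033 195.99647404]
pad corner -0.003 [282.02114029 204.63635292] [508.0912385  204.41670473]
-0.002 knob bottom front [395.07381459 163.74234869] collar top front [394.86853176 133.98398911] ctop [394.86853176 133.98398911] knob top back [395.59453271 463.84551131]
0 knob bottom front [395.07831286 177.2406053 ] collar top front [394.87342819 146.61656779] ctop [394.87342819 146.61656779] knob top back [395.59731562 477.30110401]
0.002 knob bottom front [395.08277858 190.6366379 ] collar top front [394.87829142 159.1602915 ] ctop [394.87829142 159.1602915 ] knob top back [395.60007745 490.6462942 ]
```

>>> {"method": "move_arm", "body": {
  "deltas": [
    [0,0,-0.1,0,0,0,-1],
    [0,0,-0.2,0,0,0,-1],
    [0,0,-0.3,0,0,0,-1],
    [0,0,-0.3,0,0,0,-1],
    [0,0,-0.3,0,0,0,-1]
  ]
}}

```text
t: 6.28
ee_pos: [0.5539, -0.2603, 0.1895]
orientation: [[0.346, 0.938, 0.0], [0.938, -0.346, 0.0], [0.0, -0.0, -1.0]]
force: [-0.4, -0.7, -1.2]
gripper_width: 0.359
```

>>> {"method": "move_arm", "body": {
  "deltas": [
    [0,0,-0.4,0,0,0,-1],
    [0,0,-0.5,0,0,0,-1],
    [0,0,-0.5,0,0,0,-1],
    [0,0,-0.5,0,0,0,-1],
    [0,0,-0.4,0,0,0,-1],
    [0,0,-0.3,0,0,0,-1],
    [0,0,0,0,0,0,-1],
    [0,0,0,0,0,0,-1]
  ]
}}

```text
t: 6.95
ee_pos: [0.5541, -0.2605, 0.2933]
orientation: [[0.346, 0.938, 0.001], [0.938, -0.346, -0.001], [-0.0, 0.002, -1.0]]
force: [-0.0, 0.8, -1.1]
gripper_width: 0.36
```

```bash
python3 - <<'E'
from h import *
np.set_printoptions(precision=4,suppress=True)
s=bot.read_state();print(s['t'],s['ee_pos'],s['orientation'],s['force'],s['moment'])
a=snap('side','side3.png');b=snap('top','top3.png')
c=np.zeros((560,800,3),'uint8')
cc=cv2.resize(a[130:410,250:450],None,fx=2,fy=2,interpolation=2);c[:560,:400]=cc[:560,:400]
cc=cv2.resize(b[180:300,310:440],None,fx=3,fy=3,interpolation=2);c[:360,405:795]=cc
cv2.imwrite('pics/c6.png',c[:,:,::-1])
E
```

```text
6.95 [ 0.5541 -0.2605  0.2933] [[ 0.3455  0.9384  0.0015]
 [ 0.9384 -0.3455 -0.0008]
 [-0.0002  0.0016 -1.    ]] [-0.0448  0.8134 -1.0883] [-0.0522  0.0217 -0.0052]
```

View pics/c6.png

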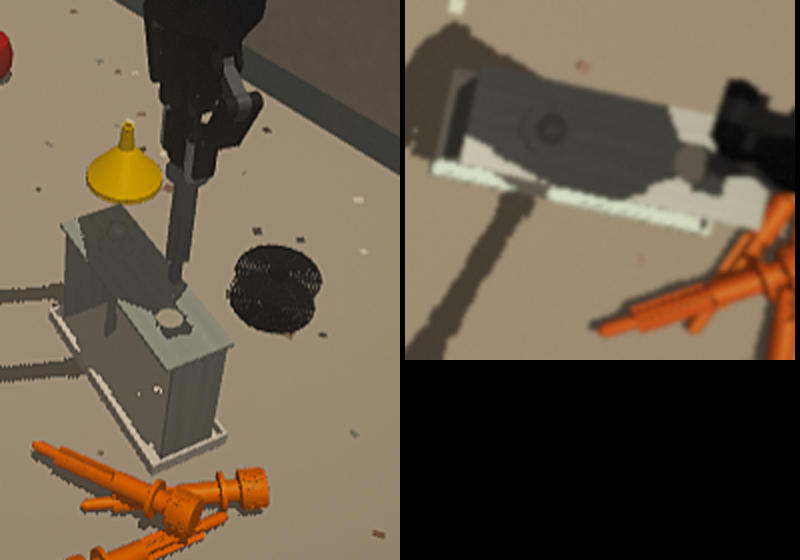

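The spindle is out of the rack hole and hangs upright, and the stirrer is undisturbed. Next I carry it over the tank.

>>> {"method": "move_arm", "body": {
  "deltas": [
    [0.4,-0.22,0,0,0,0,-1],
    [0.7,-0.39,0,0,0,0,-1],
    [0.75,-0.42,0,0,0,0,-1],
    [0.75,-0.42,0,0,0,0,-1],
    [0.75,-0.42,0,0,0,0,-1],
    [0.75,-0.42,0,0,0,0,-1],
    [0.75,-0.42,0,0,0,0,-1],
    [0.75,-0.42,0,0,0,0,-1]
  ]
}}

```text
t: 7.72
ee_pos: [0.5121, -0.0045, 0.2915]
orientation: [[0.345, 0.938, -0.002], [0.938, -0.345, 0.001], [0.0, -0.002, -1.0]]
force: [0.9, 0.4, -0.2]
gripper_width: 0.361
```

>>> {"method": "move_arm", "body": {
  "deltas": [
    [0.75,-0.42,0,0,0,0,-1],
    [0.75,-0.42,0,0,0,0,-1],
    [0.7,-0.39,0,0,0,0,-1],
    [0.42,-0.2,0,0,0,0,-1],
    [0,0,0,0,0,0,-1],
    [0,0,0,0,0,0,-1],
    [0,0,0,0,0,0,-1],
    [0,0,0,0,0,0,-1]
  ]
}}

```text
t: 8.38
ee_pos: [0.4962, 0.1104, 0.2921]
orientation: [[0.346, 0.938, -0.001], [0.938, -0.346, -0.0], [-0.001, -0.001, -1.0]]
force: [-0.3, 0.2, -0.7]
gripper_width: 0.36
```

```bash
cat > v.py <<'E'
from h import *
import sys
np.set_printoptions(precision=4,suppress=True)
n=sys.argv[1]
s=bot.read_state();print(s['t'],s['ee_pos'],s['orientation'],s['force'],s['moment'],s['qpos'])
a=snap('side',n+'s.png');b=snap('top',n+'t.png');w=snap('wrist',n+'w.png')
c=np.zeros((600,800,3),'uint8')
c[:600,:400]=cv2.resize(a[120:270,130:230],None,fx=4,fy=4,interpolation=2)
c[:300,405:]=cv2.resize(b[220:320,150:282],(395,300),interpolation=2)
g=np.clip(w[90:330,130:420].astype(float)*1.8,0,255).astype('uint8')
c[302:,405:]=cv2.resize(g,(395,298),interpolation=2)
cv2.imwrite('pics/%sc.png'%n,c[:,:,::-1])
E
python3 v.py v1
```

```text
8.3833 [0.4962 0.1104 0.2921] [[ 0.3465  0.9381 -0.0009]
 [ 0.9381 -0.3465 -0.0005]
 [-0.0008 -0.0006 -1.    ]] [-0.2666  0.175  -0.6589] [ 0.0334 -0.0001  0.0468] [  4.7105   8.3272  87.5602  -0.0246  84.164  -65.0149]
```

View pics/v1c.png

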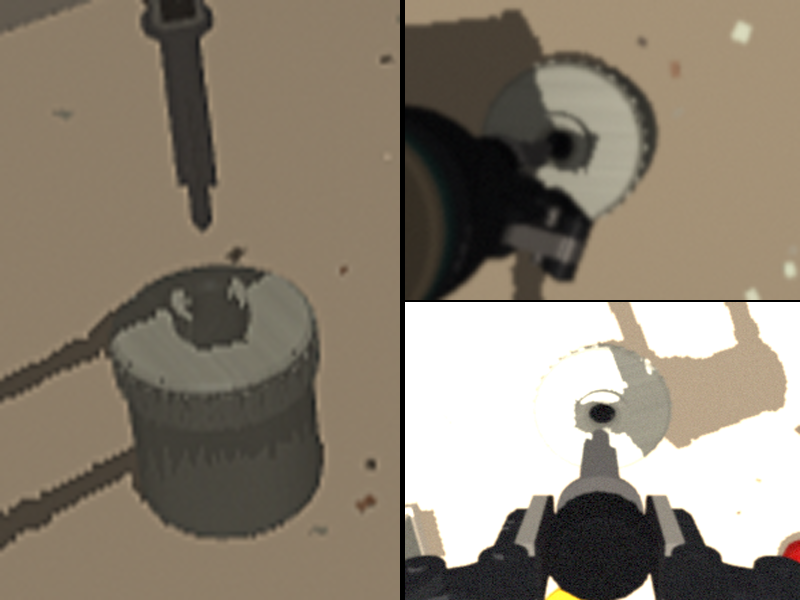

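```bash
python3 - <<'E'
from h import *
np.set_printoptions(precision=2,suppress=True)
s=bot.read_state();t=s['ee_pos'];R=s['orientation']
tip=t+R@[0,0,.141-.016];col=t+R@[0,0,.027-.016];cr=t+R@[0,0,.115-.016]
for c in ('side','wrist'): print(c,proj(c,[tip,cr,col]))
def cr_(n,f,x0,y0,w,h,sc,g=1):
    a=cv2.imread('pics/'+n)[y0:y0+h,x0:x0+w].astype(float)*g
    return cv2.resize(np.clip(a,0,255).astype('uint8'),None,fx=sc,fy=sc,interpolation=2)
a=cr_('v1s.png',0,150,118,60,80,7,1.3);b=cr_('v1w.png',0,240,140,55,80,7,1.0)
c=np.zeros((560,805,3),'uint8');c[:,:420]=a;c[:,420:]=b;cv2.imwrite('pics/c7.png',c)
E
```

```text
side [[178.19 176.87]
 [176.76 165.86]
 [171.58 125.77]]
wrist [[273.12 193.6 ]
 [273.17 202.6 ]
 [273.46 252.85]]
```

View pics/c7.png

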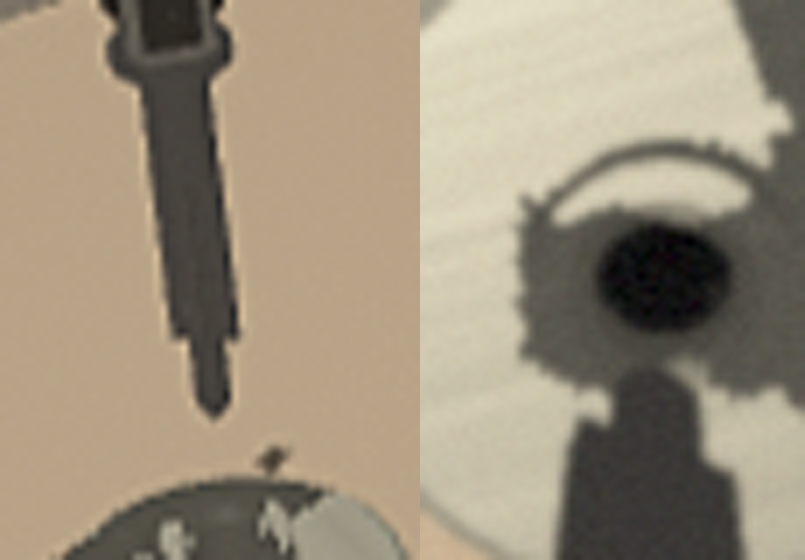

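```bash
python3 - <<'E'
from h import *
np.set_printoptions(precision=4,suppress=True)
s=bot.read_state();t=s['ee_pos'];R=s['orientation']
print(t)
print('side',atz('side',(182.3-2.4,195-.6),.124))
print('wrist',atz('wrist',(274.9,179.4),.1205), 'lateral scale',proj('wrist',[[t[0],t[1],.1205]]))
# lid circle in v1w and bush rim
im=cv2.imread('pics/v1w.png')[95:250,210:350]
cv2.imwrite('pics/c8.png',cv2.resize(np.clip(im*1.2,0,255).astype('uint8'),None,fx=4,fy=4,interpolation=2))
E
```

```text
[0.4965 0.1102 0.2924]
side [0.4957 0.1111 0.124 ]
wrist [0.4957 0.1124 0.1205] lateral scale [[273.08   180.9218]]
```

View pics/c8.png

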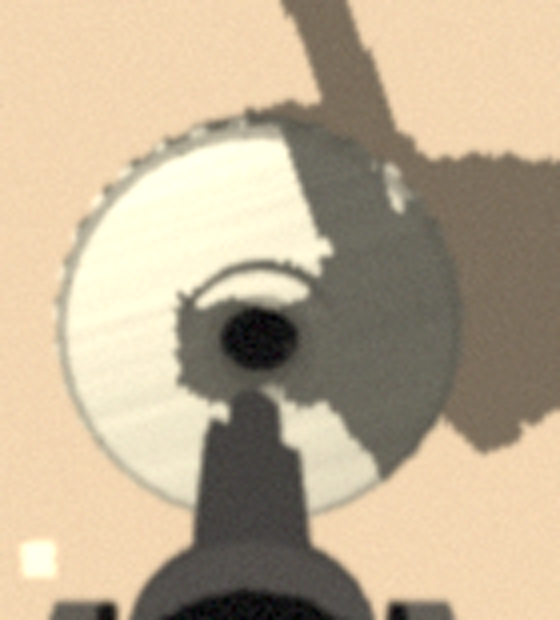

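>>> {"method": "move_arm", "body": {
  "deltas": [
    [0.025,-0.027,0.2,0,0,0,-1],
    [0,0,0.25,0,0,0,-1],
    [0,0,0.25,0,0,0,-1],
    [0,0,0.2,0,0,0,-1],
    [0,0,0,0,0,0,-1],
    [0,0,0,0,0,0,-1],
    [0,0,0,0,0,0,-1]
  ]
}}

```text
t: 9.12
ee_pos: [0.4959, 0.1125, 0.2565]
orientation: [[0.346, 0.938, 0.0], [0.938, -0.346, 0.0], [0.0, 0.0, -1.0]]
force: [0.5, 0.5, -1.2]
gripper_width: 0.361
```

```bash
python3 v.py v2; python3 - <<'E'
import cv2,numpy as np
a=cv2.imread('pics/v2s.png')[150:230,150:210]*1.0;b=cv2.imread('pics/v2w.png')[110:190,240:310]*1.2
c=np.zeros((480,800,3),'uint8');c[:,:360]=cv2.resize(np.clip(a*1.3,0,255).astype('uint8'),None,fx=6,fy=6,interpolation=2);c[:,370:790]=cv2.resize(np.clip(b,0,255).astype('uint8'),None,fx=6,fy=6,interpolation=2)
cv2.imwrite('pics/c9.png',c)
E
```

```text
9.1167 [0.4959 0.1125 0.2565] [[ 0.3455  0.9384  0.0002]
 [ 0.9384 -0.3455  0.0001]
 [ 0.0002  0.0002 -1.    ]] [ 0.4915  0.4718 -1.1711] [ 0.0159 -0.033  -0.0179] [  4.934    9.2318  91.4359   0.006   79.3177 -64.8541]
```

View pics/c9.png

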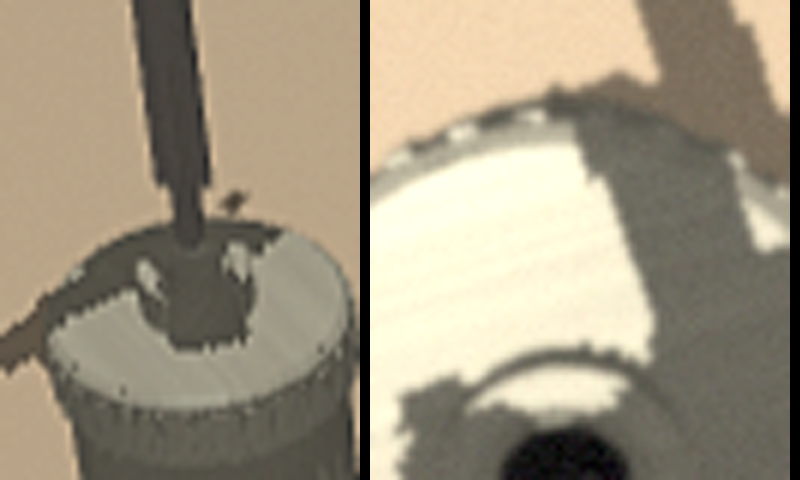

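```bash
python3 - <<'E'
import cv2,numpy as np
b=cv2.imread('pics/v2w.png')[150:270,210:350]*1.6
cv2.imwrite('pics/c10.png',cv2.resize(np.clip(b,0,255).astype('uint8'),None,fx=5,fy=5,interpolation=2))
E
```

```text
(no output)
```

View pics/c10.png

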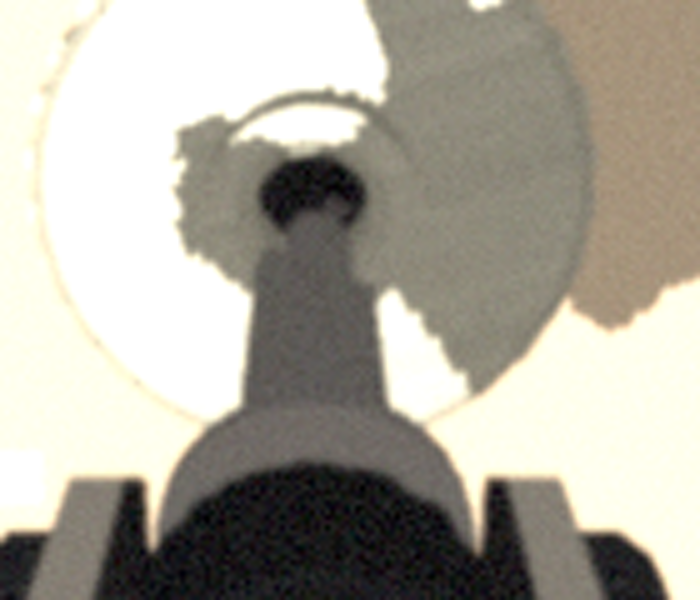

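```bash
python3 - <<'E'
from h import *
s=bot.read_state();t=s['ee_pos'];print(t,proj('wrist',[[t[0],t[1],.1205],[.4957,.1117,.1205]]))
for uv in [(272.4,189)]:print(atz('wrist',uv,.1205))
E
```

```text
[0.49609999 0.1125279  0.2570057 ] [[272.98349328 189.94764809]
 [271.92045735 189.84838581]]
[0.49513622 0.11234845 0.1205    ]
```

>>> {"method": "move_arm", "body": {
  "deltas": [
    [-0.02,0,0.15,0,0,0,-1],
    [0,0,0.2,0,0,0,-1],
    [0,0,0.2,0,0,0,-1],
    [0,0,0.05,0,0,0,-1],
    [0,0,0,0,0,0,-1],
    [0,0,0,0,0,0,-1]
  ]
}}

```text
t: 9.77
ee_pos: [0.4953, 0.1117, 0.2321]
orientation: [[0.345, 0.938, -0.001], [0.938, -0.345, 0.0], [-0.0, -0.001, -1.0]]
force: [-0.3, 0.8, -0.1]
gripper_width: 0.358
```

>>> {"method": "move_arm", "body": {
  "deltas": [
    [0,0,0.08,0,0,0,-1],
    [0,0,0.08,0,0,0,-1],
    [0,0,0.08,0,0,0,-1],
    [0,0,0,0,0,0,-1],
    [0,0,0,0,0,0,-1]
  ]
}}

```text
t: 10.18
ee_pos: [0.4953, 0.1117, 0.2226]
orientation: [[0.346, 0.938, -0.0], [0.938, -0.346, 0.0], [-0.0, -0.0, -1.0]]
force: [-0.3, -0.1, -1.4]
gripper_width: 0.358
```

```bash
python3 v.py v3; python3 - <<'E'
import cv2,numpy as np
a=cv2.imread('pics/v3s.png')[150:250,150:210]*1.3;b=cv2.imread('pics/v3w.png')[130:250,210:340]*1.6
c=np.zeros((500,850,3),'uint8');c[:,:300]=cv2.resize(np.clip(a,0,255).astype('uint8'),None,fx=5,fy=5,interpolation=2);d=cv2.resize(np.clip(b,0,255).astype('uint8'),None,fx=3.8,fy=3.8,interpolation=2);c[:d.shape[0],302:302+d.shape[1]]=d
cv2.imwrite('pics/c11.png',c[:,:800])
E
```

```text
10.1833 [0.4953 0.1117 0.2226] [[ 0.3455  0.9384 -0.0005]
 [ 0.9384 -0.3455  0.    ]
 [-0.0001 -0.0005 -1.    ]] [-0.3287 -0.1318 -1.422 ] [-0.0548  0.0271  0.0154] [  4.8515  10.321   94.948    0.0045  74.7587 -64.9361]
```

View pics/c11.png

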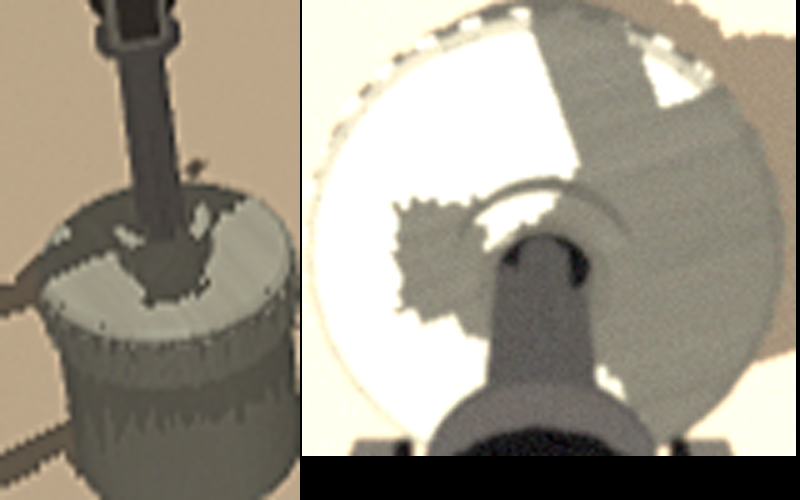

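>>> {"method": "move_arm", "body": {
  "deltas": [
    [0,0,0.05,0,0,0,-1],
    [0,0,0.05,0,0,0,-1],
    [0,0,0.05,0,0,0,-1],
    [0,0,0,0,0,0,-1]
  ]
}}

```text
t: 10.67
ee_pos: [0.4951, 0.1117, 0.2163]
orientation: [[0.346, 0.938, -0.001], [0.938, -0.346, 0.0], [-0.0, -0.001, -1.0]]
force: [0.4, -0.1, -1.2]
gripper_width: 0.363
```

>>> {"method": "move_arm", "body": {
  "deltas": [
    [0,0,0.05,0,0,0,-1],
    [0,0,0.05,0,0,0,-1],
    [0,0,0.05,0,0,0,-1],
    [0,0,0,0,0,0,-1]
  ]
}}

```text
t: 11.0
ee_pos: [0.4951, 0.1117, 0.2104]
orientation: [[0.345, 0.938, -0.001], [0.938, -0.345, -0.0], [-0.0, -0.001, -1.0]]
force: [-0.2, 0.8, -1.5]
gripper_width: 0.361
```

>>> {"method": "move_arm", "body": {
  "deltas": [
    [0,0,0.08,0,0,0,-1],
    [0,0,0.08,0,0,0,-1],
    [0,0,0.08,0,0,0,-1],
    [0,0,0.08,0,0,0,-1],
    [0,0,0.08,0,0,0,-1],
    [0,0,0.05,0,0,0,-1],
    [0,0,0,0,0,0,-1]
  ]
}}

```text
t: 11.58
ee_pos: [0.4951, 0.1117, 0.1923]
orientation: [[0.346, 0.938, -0.001], [0.938, -0.346, 0.0], [-0.0, -0.001, -1.0]]
force: [0.1, -0.1, -1.3]
gripper_width: 0.359
```

>>> {"method": "move_arm", "body": {
  "deltas": [
    [0,0,0.03,0,0,0,-1],
    [0,0,0.03,0,0,0,-1],
    [0,0,0.03,0,0,0,-1],
    [0,0,0,0,0,0,-1]
  ]
}}

```text
t: 11.92
ee_pos: [0.4953, 0.1117, 0.1891]
orientation: [[0.345, 0.938, -0.0], [0.938, -0.345, 0.0], [-0.0, -0.0, -1.0]]
force: [-0.6, 0.1, -1.7]
gripper_width: 0.363
```

>>> {"method": "move_arm", "body": {
  "deltas": [
    [0,0,0.025,0,0,0,-1],
    [0,0,0.025,0,0,0,-1],
    [0,0,0.025,0,0,0,-1],
    [0,0,0,0,0,0,-1]
  ]
}}

```text
t: 12.25
ee_pos: [0.4953, 0.1117, 0.1861]
orientation: [[0.346, 0.938, -0.0], [0.938, -0.346, 0.0], [-0.0, -0.0, -1.0]]
force: [0.5, -0.1, -0.5]
gripper_width: 0.358
```

>>> {"method": "move_arm", "body": {
  "deltas": [
    [0,0,0.025,0,0,0,-1],
    [0,0,0.025,0,0,0,-1],
    [0,0,0,0,0,0,-1]
  ]
}}

```text
t: 12.5
ee_pos: [0.4958, 0.1117, 0.1847]
orientation: [[0.346, 0.938, 0.001], [0.938, -0.346, 0.0], [0.0, 0.001, -1.0]]
force: [-1.3, -0.1, 0.8]
gripper_width: 0.355
```

>>> {"method": "move_arm", "body": {
  "deltas": [
    [0,0,0.02,0,0,0,-1],
    [0,0,0,0,0,0,-1],
    [0,0,0,0,0,0,-1]
  ]
}}

```text
t: 12.75
ee_pos: [0.496, 0.1116, 0.1845]
orientation: [[0.345, 0.938, 0.002], [0.938, -0.345, -0.0], [0.001, 0.002, -1.0]]
force: [-1.0, -0.5, 5.0]
gripper_width: 0.361
```

>>> {"method": "move_arm", "body": {
  "deltas": [
    [0,0,-0.005,0,0,0.5,-1],
    [0,0,0,0,0,0.5,-1],
    [0,0,0,0,0,0.5,-1],
    [0,0,0,0,0,0.5,-1],
    [0,0,0,0,0,0.5,-1],
    [0,0,0,0,0,0.5,-1]
  ]
}}

```text
t: 13.25
ee_pos: [0.4955, 0.112, 0.1836]
orientation: [[0.579, 0.816, 0.0], [0.816, -0.579, 0.001], [0.001, -0.0, -1.0]]
force: [0.0, 1.1, -0.2]
gripper_width: 0.363
```

>>> {"method": "move_arm", "body": {
  "deltas": [
    [0,0,0,0,0,0.5,-1],
    [0,0,0,0,0,0.5,-1],
    [0,0,0,0,0,0.5,-1],
    [0,0,0,0,0,0.5,-1],
    [0,0,0,0,0,0.5,-1],
    [0,0,0,0,0,0.5,-1]
  ]
}}

```text
t: 13.75
ee_pos: [0.496, 0.1123, 0.1836]
orientation: [[0.77, 0.638, 0.001], [0.638, -0.77, 0.001], [0.002, -0.0, -1.0]]
force: [0.8, 1.4, -1.5]
gripper_width: 0.363
```

>>> {"method": "move_arm", "body": {
  "deltas": [
    [0,0,0.03,0,0,0,-1],
    [0,0,0.03,0,0,0,-1],
    [0,0,0,0,0,0,-1]
  ]
}}

```text
t: 14.0
ee_pos: [0.4958, 0.1121, 0.181]
orientation: [[0.768, 0.641, 0.001], [0.641, -0.768, 0.001], [0.001, -0.0, -1.0]]
force: [0.9, 2.0, -2.3]
gripper_width: 0.361
```

>>> {"method": "move_arm", "body": {
  "deltas": [
    [0.014,-0.005,0.05,0,0,0,-1],
    [0,0,0.06,0,0,0,-1],
    [0,0,0.06,0,0,0,-1],
    [0,0,0.06,0,0,0,-1],
    [0,0,0,0,0,0,-1]
  ]
}}

```text
t: 14.42
ee_pos: [0.4957, 0.1123, 0.1715]
orientation: [[0.768, 0.64, -0.0], [0.64, -0.768, 0.0], [0.0, -0.0, -1.0]]
force: [1.5, 1.3, -0.9]
gripper_width: 0.361
```

>>> {"method": "move_arm", "body": {
  "deltas": [
    [0,0,0.06,0,0,0,-1],
    [0,0,0.06,0,0,0,-1],
    [0,0,0.06,0,0,0,-1],
    [0,0,0.06,0,0,0,-1],
    [0,0,0,0,0,0,-1]
  ]
}}

```text
t: 14.83
ee_pos: [0.4957, 0.1123, 0.162]
orientation: [[0.768, 0.64, -0.0], [0.64, -0.768, 0.0], [0.0, -0.0, -1.0]]
force: [1.4, 0.9, -1.1]
gripper_width: 0.361
```

>>> {"method": "move_arm", "body": {
  "deltas": [
    [0.01,0.002,0.06,0,0,0,-1],
    [0,0,0.06,0,0,0,-1],
    [0,0,0.06,0,0,0,-1],
    [0,0,0.06,0,0,0,-1],
    [0,0,0.06,0,0,0,-1],
    [0,0,0,0,0,0,-1]
  ]
}}

```text
t: 15.33
ee_pos: [0.4959, 0.1124, 0.1499]
orientation: [[0.768, 0.64, -0.001], [0.64, -0.768, 0.0], [-0.0, -0.001, -1.0]]
force: [1.2, 0.9, -0.4]
gripper_width: 0.362
```

>>> {"method": "move_arm", "body": {
  "deltas": [
    [0,0,0.025,0,0,0,-1],
    [0,0,0.025,0,0,0,-1],
    [0,0,0.025,0,0,0,-1],
    [0,0,0,0,0,0,-1]
  ]
}}

```text
t: 15.67
ee_pos: [0.496, 0.1124, 0.1473]
orientation: [[0.768, 0.64, -0.0], [0.64, -0.768, 0.0], [-0.0, -0.0, -1.0]]
force: [0.2, 0.4, -1.4]
gripper_width: 0.362
```

>>> {"method": "move_arm", "body": {
  "deltas": [
    [0,0,0.025,0,0,0,-1],
    [0,0,0.025,0,0,0,-1],
    [0,0,0.025,0,0,0,-1],
    [0,0,0,0,0,0,-1]
  ]
}}

```text
t: 16.0
ee_pos: [0.496, 0.1124, 0.1443]
orientation: [[0.768, 0.64, -0.0], [0.64, -0.768, 0.0], [-0.0, -0.0, -1.0]]
force: [0.3, 0.3, -1.6]
gripper_width: 0.358
```

>>> {"method": "move_arm", "body": {
  "deltas": [
    [0,0,0.025,0,0,0,-1],
    [0,0,0,0,0,0,-1],
    [0,0,0,0,0,0,-1]
  ]
}}

```text
t: 16.25
ee_pos: [0.4962, 0.1124, 0.1438]
orientation: [[0.768, 0.64, 0.0], [0.64, -0.768, -0.0], [0.0, 0.0, -1.0]]
force: [-0.4, 0.6, 1.4]
gripper_width: 0.359
```

>>> {"method": "move_arm", "body": {
  "deltas": [
    [0,0,0.012,0,0,0,-1],
    [0,0,0,0,0,0.5,-1],
    [0,0,0,0,0,0.5,-1],
    [0,0,0,0,0,0.5,-1],
    [0,0,0,0,0,0.5,-1]
  ]
}}

```text
t: 16.67
ee_pos: [0.4967, 0.1128, 0.1436]
orientation: [[0.869, 0.495, 0.002], [0.495, -0.869, 0.001], [0.002, 0.0, -1.0]]
force: [0.7, 1.6, 2.6]
gripper_width: 0.363
```

>>> {"method": "move_arm", "body": {
  "deltas": [
    [0,0,0,0,0,0.5,-1],
    [0,0,0,0,0,0.5,-1],
    [0,0,0,0,0,0.5,-1],
    [0,0,0,0,0,0.5,-1]
  ]
}}

```text
t: 17.0
ee_pos: [0.4966, 0.1128, 0.143]
orientation: [[0.942, 0.336, 0.001], [0.336, -0.942, 0.001], [0.001, -0.0, -1.0]]
force: [0.7, 1.6, -0.5]
gripper_width: 0.361
```

Contact is released. Next I check whether it drops further.

>>> {"method": "move_arm", "body": {
  "deltas": [
    [0.01,-0.01,0.02,0,0,0,-1],
    [0,0,0.02,0,0,0,-1],
    [0,0,0,0,0,0,-1],
    [0,0,0,0,0,0,-1]
  ]
}}

```text
t: 17.33
ee_pos: [0.4965, 0.113, 0.1412]
orientation: [[0.941, 0.339, 0.0], [0.339, -0.941, 0.0], [0.0, -0.0, -1.0]]
force: [1.0, 0.7, -1.1]
gripper_width: 0.355
```

>>> {"method": "move_arm", "body": {
  "deltas": [
    [0.01,0,0.03,0,0,0,-1],
    [0,0,0.03,0,0,0,-1],
    [0,0,0.03,0,0,0,-1],
    [0,0,0,0,0,0,-1],
    [0,0,0,0,0,0,-1]
  ]
}}

```text
t: 17.75
ee_pos: [0.4966, 0.113, 0.1376]
orientation: [[0.941, 0.339, -0.0], [0.339, -0.941, -0.0], [-0.0, -0.0, -1.0]]
force: [0.2, 0.1, -0.9]
gripper_width: 0.359
```

>>> {"method": "move_arm", "body": {
  "deltas": [
    [0,0,0.025,0,0,0,-1],
    [0,0,0.025,0,0,0,-1],
    [0,0,0,0,0,0,-1],
    [0,0,0,0,0,0,-1]
  ]
}}

```text
t: 18.08
ee_pos: [0.4966, 0.1131, 0.1357]
orientation: [[0.941, 0.339, -0.0], [0.339, -0.941, 0.0], [-0.0, -0.0, -1.0]]
force: [0.4, 0.3, -1.3]
gripper_width: 0.363
```

>>> {"method": "move_arm", "body": {
  "deltas": [
    [0,0,0.02,0,0,0,-1],
    [0,0,0.01,0,0,0,-1],
    [0,0,0,0,0,0,-1],
    [0,0,0,0,0,0,-1]
  ]
}}

```text
t: 18.42
ee_pos: [0.4967, 0.1131, 0.1349]
orientation: [[0.941, 0.339, 0.0], [0.339, -0.941, 0.0], [0.0, -0.0, -1.0]]
force: [-0.7, 0.4, 2.4]
gripper_width: 0.362
```

```bash
python3 v.py v4
```

```text
18.4167 [0.4967 0.1131 0.1349] [[ 0.941   0.3385  0.0001]
 [ 0.3385 -0.941   0.0001]
 [ 0.0001 -0.     -1.    ]] [-0.7247  0.3782  2.3661] [ 0.1301  0.12   -0.0445] [  4.9935  14.5448 102.7694   0.0048  62.6797 -14.7952]
```

View pics/v4c.png

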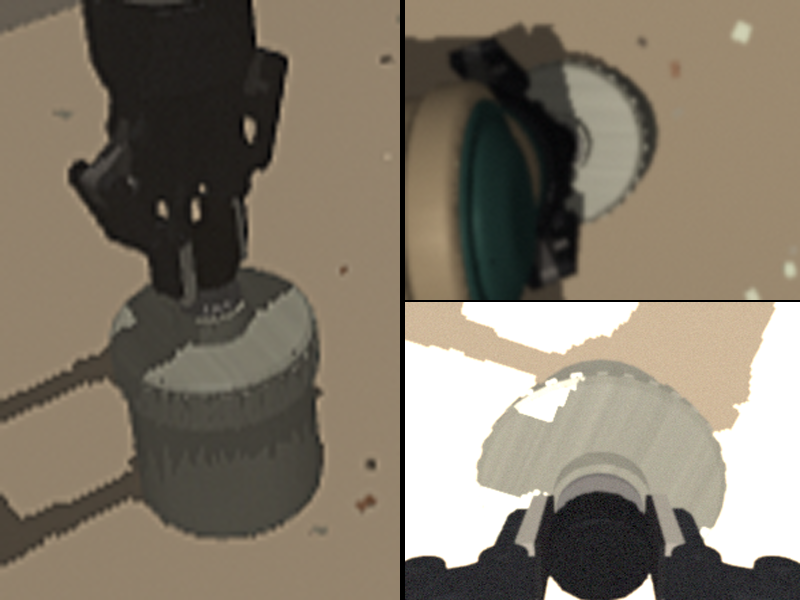

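The collar seated at TCP z 0.1349, 49.6 mm below the first hub stop against 50 expected, and the reaction force has returned. I release now.

>>> {"method": "move_arm", "body": {
  "deltas": [
    [0,0,-0.01,0,0,0,-1],
    [0,0,0,0,0,0,-0.2],
    [0,0,0,0,0,0,0],
    [0,0,0,0,0,0,0.4],
    [0,0,0,0,0,0,0.6],
    [0,0,0,0,0,0,0.6],
    [0,0,0,0,0,0,0.6]
  ]
}}

```text
t: 19.15
ee_pos: [0.4968, 0.113, 0.135]
orientation: [[0.941, 0.338, 0.0], [0.338, -0.941, 0.0], [0.0, 0.0, -1.0]]
force: [-0.2, 0.4, 0.0]
gripper_width: 0.797
```

>>> {"method": "move_arm", "body": {
  "deltas": [
    [0,0,-0.2,0,0,0,0.6],
    [0,0,-0.4,0,0,0,0.6],
    [0,0,-0.7,0,0,0,0.6],
    [0,0,-0.9,0,0,0,0.6],
    [0,0,-0.9,0,0,0,0.6],
    [0,0,-0.6,0,0,0,0.6],
    [0,0,0,0,0,0,0.6],
    [0,0,0,0,0,0,0.6]
  ]
}}

```text
t: 19.82
ee_pos: [0.4976, 0.1132, 0.2852]
orientation: [[0.941, 0.339, 0.005], [0.339, -0.941, 0.0], [0.004, 0.001, -1.0]]
force: [-0.3, -0.4, -1.2]
gripper_width: 0.802
```

```bash
python3 v.py v5
```

```text
19.8167 [0.4976 0.1132 0.2852] [[ 0.9409  0.3385  0.0045]
 [ 0.3385 -0.941   0.0004]
 [ 0.0044  0.0011 -1.    ]] [-0.2966 -0.422  -1.2065] [-0.0157 -0.0403 -0.058 ] [  4.993    8.4838  88.3268   0.0031  82.9293 -14.7941]
```

View pics/v5c.png

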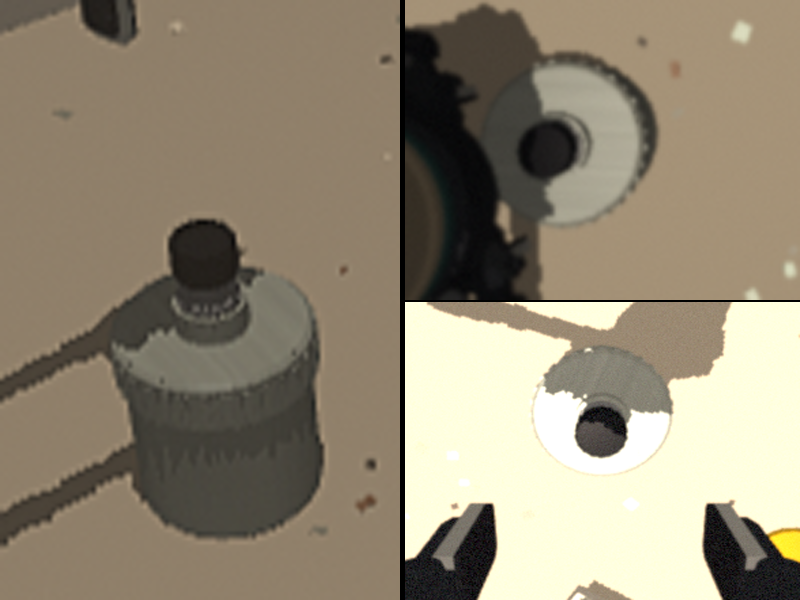

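View pics/v5s.png

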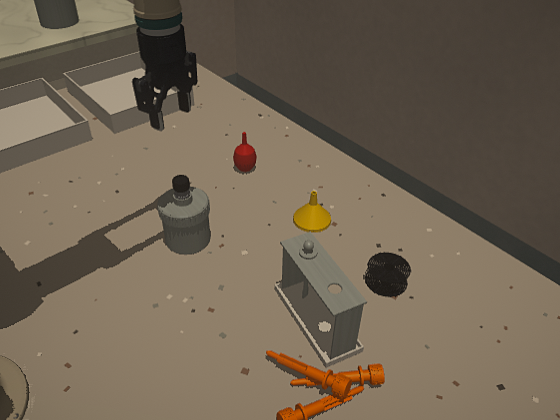

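The collar sits on the bush at side (182,195). The tank still spans (158..210, 185..257), as it did at the start, and the other listed things haven't moved. One numeric check of the knob height, then I hand in.

```bash
python3 - <<'E'
from h import *
np.set_printoptions(precision=4,suppress=True)
print(proj('side',[[.4962,.1122,.162],[.4962,.1122,.171]])+[2.4,.8])
print(tri([ray('side',(180.75-2.4,178.2-.8)),ray('top',(150+(549-405)*132/395,220+149/3))]))
k=viewer.look_for('tank','side');print(k[0])
bot.job_done()
E
```

```text
[[180.2275 179.4726]
 [179.7384 175.7296]]
[0.4972 0.1081 0.1668]
{'rect': [158.6, 185.3, 211.4, 256.4], 'conf': 0.55}
the job is handed in; nothing more can be done
```

I put the agitator spindle in the tank, lowered it until its collar was home on the bush, let go, and handed the job in at about 20 s.

**What happened**
- I gripped the black knob, lifted the spindle out of the rack and lined it up over the bush by camera.
- At each hub I turned it under a light push. Net vertical force was about 6 N at the upper one and about 4 N at the lower.
- The fins dropped in within 30° of turning at the upper hub and 20° at the lower.

**Last checks**
- **Seating:** resistance came back 49.6 mm below the upper hub stop, against 50 mm expected. In the final pictures the collar sits on the bush and the spindle stands upright.
- **Knob height:** the side camera fits a seated knob to about 1 px (roughly 3 mm). Combining the side and top cameras put it 5 mm too high. I trusted the arm's own reading over that, because the side camera was already about 5 mm off against the arm.
- **Surroundings:** the tank shows in the side view within 2 px of where it started. The stirrer, rack, reel, blower and funnel look undisturbed.

**Orange look-alikes:** the three orange spindles, which had stood on their tips, were lying down by the time I first looked over the rack. The gripper had stayed above 0.23 m until then, well over them, so I believe they fell by themselves. They stayed on the counter.

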